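# Wind down the cheese press

### The job

The foot of the little green cheese press stands clear of the wooden follower in the mould: wind its loose brass thumbscrew down, clockwise seen from above, by stroke after stroke of a fingertip pushing on one wing at a time, until the foot rests fully home on the follower and the screw turns no further. Never pinch the screw; do not lift or shove the press, leave the things around it alone, and finish clear of everything.

Things in the scene. Friction and masses are not known exactly. Their poses are not given: they have to be found in the camera images.
- cheese_press: Small cheese press, about 3 kg, loose on rubber feet. Origin: centre of its underside, on the worktop, straight below the screw's axis; x points to its back, z up. Wooden base 150 (x) x 130 (y) x 20 mm. A green arm 34 mm wide (y), ending in a round eye 40 mm across, carries the screw; its upper face is 92 mm above the worktop.
- column_top (a point): Middle of the upper front edge of the green column behind the screw: 36 mm behind the screw's axis, 135 mm above the worktop. The column is 100 mm wide (y) and 18 mm thick. A fingertip does not pass between it and the screw's hub, so the wings are pushed from the front and the sides; they themselves pass clear of it.
- press_screw (a joint): Turn of the brass thumbscrew (rad), growing clockwise seen from above, which lowers screw and foot 10 mm a turn (1.59 mm per rad). 10.0 = foot home on the follower, a hard stop; starts between 1.5 and 5.5; 0 = upper stop. Turns easily (0.035 N m, some 1.5 N at a wing) and stays where it is left.
- screw_top (a point): On the screw's upright axis, level with the wings' upper edges: 122 mm above the worktop when the foot is home, 1.59 mm higher for each rad still to go. Hub 24 mm across, from 2 mm to 26 mm below this point. Two opposite upright wings reach from the hub to 33 mm from the axis, each 7 mm thick, from this height down 24 mm.
- wing_dot (a point): Outer end of the wing that carries a red dot on each side and a red mark on top: 33 mm from the axis, at the height of the wings' upper edges. The other wing is opposite.
- foot_underside (a point): Centre of the underside of the steel foot (disc 56 mm across) that the screw lowers onto the follower.
- follower_top (a point): Centre of the upper face of the pale wooden follower disc (66 mm across) in the steel mould (76 mm across) below the screw; 54 mm above the worktop.
- honey_jar: Honey jar with a grey lid, 72 mm across, 102 mm high, beside the press on its left; origin under its centre.
- spice_b: Spice jar with a black cap, 41 mm across, 105 mm high, beside the press on its right; origin under its centre.
- mug_cream: Yellow and cream mug, 78 mm across, 114 mm with its handle, 92 mm high; origin under its centre.
- tea_tin: Green tin, 57 mm across, 72 mm high; origin under its centre.
- kitchen_timer: Red and white kitchen timer, 63 mm across, 54 mm high; origin under its centre.
- spice_a: Second spice jar, farther off, with a black cap, 41 mm across, 105 mm high; origin under its centre.

How it is judged:
By the outcome, as a careful person would: the job done as asked, in the order asked, and still so for the second after the job is handed in, with the robot touching nothing.
It also fails if it takes over 58 s, if anything falls off the work surface, if the arm or the gripper's body presses on something with over 40 N, if the wrist force passes 120 N, or if a joint passes its speed limit or range.

### The arm

A 7-joint arm with a two-finger parallel gripper is mounted at the origin on a cart in front of the work surface, level with it; the furniture and walls round the work are solid. World frame = base frame: x ahead of the robot, y to its left, z up, the work surface at z = 0. Lengths are in m, angles in rad, forces in N, time in s.
With the tool pointing down it reaches from about 0.4 to 0.875 m from the base axis. Payload 19.3 kg.
Tool frame: the origin (TCP) lies between the finger pads; the fingertips stand bot.tcp_to_tips ahead of it and the grasp point (between the pads) is the TCP (bot.tcp_to_tips is the distance from the TCP to the fingertips, in m); z points along the fingers, y is the line along which they close (so a half turn about z gives the same grasp; the last joint's range is limited). The gripper opens to 85 mm and grips with 20 to 120 N. Pads are 22 mm wide; open, the fingers measure 114 mm over their backs; the gripper's body (76 mm by 85 mm) begins 54 mm behind the grasp point. The pads swing forward as they close: fully open they stand 13 mm farther back than shut.
Start: joints at [-1.2, 0.521, -0.036, 1.599, 0.021, 1.021, -0.113], TCP at [0.267, 0.565, 0.224] pointing down, gripper open.
Joint ranges: [-2.91, 2.91], [-0.3, 2.13], [-1.5, 1.42], [0.17, 2.43], [-1.26, 4.41], [0.16, 1.93], [-2.52, 2.52]. Speed limits (rad/s): [1.89, 1.89, 2.39, 2.39, 3.01, 3.01, 3.01].

### API

Orientations are given as [roll, pitch, yaw] about the fixed x, y, z axes, in that order (R = Rz(yaw) Ry(pitch) Rx(roll)).
In Python, from workcell import telemetry, grab_frame, bot gives the robot as it stands. The module is installed in compiled form; this text tells all that it offers.
- The arm moves only by the shell command python3 -m crank 'ROWS' [FORCE]. ROWS is text: rows parted by semicolons, each of 7 numbers parted by spaces: the finger opening in m, from 0 to 0.0854, then the shift along the tool's x, y, z in m, then the turn, a rotation vector about the tool's x, y, z in degrees. A call has exactly 8 rows; each row shifts and turns the commanded pose from where the row before left it, along the tool's axes as they then stand; what a row does not reach is not made up. A row lasts 1/12 s, in which the tool goes at most 41.7 mm and 7.16 degrees, less where a joint would pass 70% of its speed; a pose out of reach is approached as far as the arm can. A call with a gripper value outside its range is refused whole. The fingers move at their own pace and stop on an object; FORCE is the grip in N (left out, the last holds). Time passes only in rows, so rows that do not move let the fingers close, or fill a call up. It gives the time, the measured TCP pose, the force, the opening and the grip force at its end, in the units of the state.
- telemetry.observe(): the state, without advancing time (a new reading comes with each control period).
- grab_frame(name): name is "scene" or "top" or "wrist"; returns a dict with "pixels" (384x512x3 uint8, red, green, blue), "depth" (384x512 float32, m along the optical axis (not along the pixel's ray), 0 where there is no reading), "vertical_fov" (degrees; the focal length in pixels is half the picture's height over the tangent of half this angle, whatever the lens; pixels are square), "cx", "cy" (the principal point, pixels), "distortion" ([k1, k2, p1, p2, k3] as OpenCV has them; the pictures are not rectified), "R" (3x3) and "t" (3): a world point X has camera coordinates R X + t; the wrist camera has in their place "hand_eye" (4x4, takes a point from camera to tool coordinates, whose origin is the TCP and whose axes are the flange's). Camera axes: x right, y down, z forward; pixel columns grow to the right and rows downward; lengths in m; the calibration is good to about 2 mm. A picture is of the moment at which its call begins: read the wrist's pose just before it.
- bot.job_done(): hands the job in; it is judged then, once.
The state is a dict: "clock": time; "qpos": joint angles; "qd": joint speeds; "joint_efforts": joint torques, N m; "position": TCP position; "tool_rot": TCP orientation; "force": force on the tool from outside, world axes, zero at the start; "moment": the same for the moment, N m; "grip_width": finger opening in m; "finger_force": force on a finger pad.
Only numpy, scipy, OpenCV 4.12 (cv2) and the standard library are available. Lean on these libraries where they do the work, as an engineer would, in place of code of your own. Each camera call takes 0.05 s, during which the arm holds its last target. There are 200 camera calls.

## Working session

There is one attempt and no reset: what is moved stays moved. The work goes in short steps, Python scripts to look and compute and a shell command to move; the robot and the scene stay as the last step left them, time stands still between calls to the robot, and variables do not carry over. Pictures are saved under pics/ and viewed, at most 10 in all, crops included, and the job is handed in when it is done.

```bash
mkdir -p pics
cat > h.py <<'E'
import numpy as np, cv2
from workcell import telemetry, grab_frame, bot
from scipy.spatial.transform import Rotation as Ro
def K(f):
    h=f["pixels"].shape[0]; fl=h/2/np.tan(np.radians(f["vertical_fov"])/2)
    return np.array([[fl,0,f["cx"]],[0,fl,f["cy"]],[0,0,1]])
def ext(f,s=None):
    if "R" in f: return np.array(f["R"]),np.array(f["t"])
    T=np.eye(4); T[:3,:3]=Ro.from_euler('xyz',s["tool_rot"]).as_matrix() if len(np.ravel(s["tool_rot"]))==3 else np.array(s["tool_rot"]); T[:3,3]=s["position"]
    M=np.linalg.inv(T@np.array(f["hand_eye"])); return M[:3,:3],M[:3,3]
def rays(f,px,s=None):
    R,t=ext(f,s); p=cv2.undistortPoints(np.array(px,float).reshape(-1,1,2),K(f),np.array(f["distortion"],float)).reshape(-1,2)
    return -R.T@t, np.c_[p,np.ones(len(p))]@R, 
def onz(f,px,z,s=None):
    o,d=rays(f,px,s); return o+d*((z-o[2])/d[:,2])[:,None]
def bydepth(f,px,s=None):
    o,d=rays(f,px,s); px=np.array(px).astype(int); return o+d*f["depth"][px[:,1],px[:,0]][:,None]
def cloud(f,s=None):
    v,u=np.nonzero(f["depth"]>0); return np.c_[u,v],bydepth(f,np.c_[u,v],s),f["pixels"][v,u]
def save(f,n): cv2.imwrite("pics/"+n,f["pixels"][:,:,::-1])
E
python3 - <<'E'
from h import *
s=telemetry.observe(); print(s, bot.tcp_to_tips)
ims=[]
for n in("scene","top"):
    f=grab_frame(n); save(f,n+".png"); print(n,f["vertical_fov"],-np.array(f["R"]).T@f["t"])
E
```

```text
{'clock': 0.0, 'qpos': array([-1.20018515,  0.52203525, -0.03632892,  1.59995564,  0.02122498,
        1.02112527, -0.11278591]), 'qd': array([-0.00033509,  0.00028613, -0.00025363,  0.00094701,  0.00174406,
        0.00217898, -0.00135653]), 'joint_efforts': array([-1.36187133e-03, -9.27071929e+01,  1.97976261e+00, -3.69931126e+01,
        1.78206910e-02,  8.42937094e-03, -7.00779850e-06]), 'position': array([0.26656853, 0.56493694, 0.22323125]), 'tool_rot': array([-3.14045936e+00,  1.01408619e-04,  2.70079909e+00]), 'force': array([ 0.42428216, -0.09016576, -0.6134248 ]), 'moment': array([ 0.01263465, -0.02063399,  0.00943875]), 'finger_force': 0.0, 'grip_width': 0.08540482890772676} 0.019
scene 42.594581112363855 [-0.38990153  1.06995353  1.01012975]
top 52.619892664867315 [0.29414579 0.09846544 1.3112014 ]
```

View pics/scene.png

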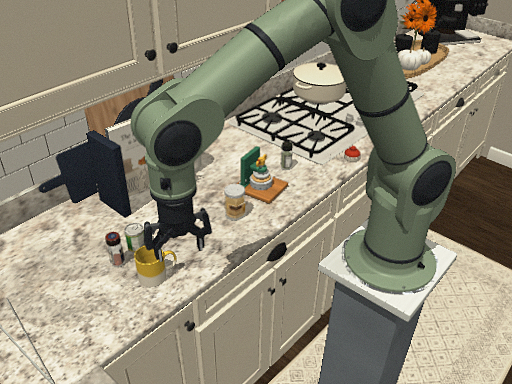

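View pics/top.png

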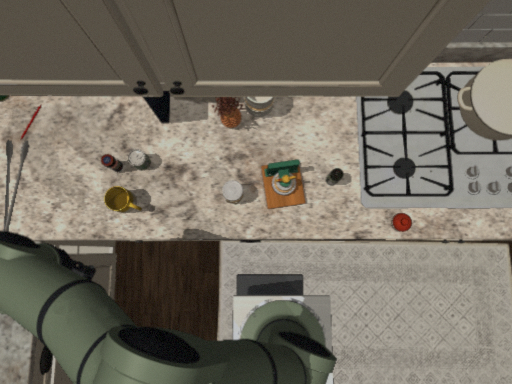

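The top view shows the press base (orange-brown) at about (285,186), green column behind it at (283,167), honey jar at (233,191), spice jar at (335,176). The scene view shows the press at (265,180).

Run:
```python
from h import *
f=grab_frame("top"); g=grab_frame("scene")
hsv=cv2.cvtColor(f["pixels"],cv2.COLOR_RGB2HSV); 
roi=np.zeros((384,512),np.uint8); roi[150:220,215:355]=1
H,S,V=[hsv[...,i].astype(int) for i in range(3)]
m=((H>5)&(H<18)&(S>120)&(roi>0)).astype(np.uint8); m[:,:255]=0;m[:,315:]=0
c=np.concatenate(cv2.findContours(m,0,2)[0]); 
box=cv2.boxPoints(cv2.minAreaRect(c)); P=onz(f,box,0.02); print("base",P.round(4),P.mean(0))
gm=((H>60)&(H<95)&(S>100)&(roi>0)); 
px,X,C=cloud(f); sel=gm[px[:,1],px[:,0]]&(X[:,2]>.11); print("col",sel.sum(),X[sel].min(0),X[sel].max(0),X[sel].mean(0))
r=cv2.minAreaRect(px[sel].astype(np.float32)); print(onz(f,cv2.boxPoints(r),.135).round(4))
for n,(u,v) in dict(honey=(233,191),spice=(335,176)).items():
    s=(abs(px[:,0]-u)<14)&(abs(px[:,1]-v)<14)&(X[:,2]>.09)&(X[:,2]<.12); print(n,X[s].mean(0),X[s].min(0),X[s].max(0))
s=(X[:,2]>.3)&(px[:,1]<100); print("cab",X[s].min(0), np.median(X[s],0))
for n,a in(("top",(f,255,315,150,215)),("scene",(g,230,295,140,205))):
    a,u0,u1,v0,v1=a; cv2.imwrite(f"pics/c_{n}.png",cv2.resize(a["pixels"][v0:v1,u0:u1,::-1],None,fx=6,fy=6,interpolation=2))
A=cv2.imread("pics/c_top.png");B=cv2.imread("pics/c_scene.png");h=max(A.shape[0],B.shape[0])
cv2.imwrite("pics/c.png",np.hstack([cv2.copyMakeBorder(i,0,h-i.shape[0],0,0,0) for i in(A,B)]))
```

```text
base [[ 0.5814  0.0647  0.02  ]
 [ 0.6022 -0.0637  0.02  ]
 [ 0.4543 -0.0835  0.02  ]
 [ 0.4344  0.0426  0.02  ]] [ 0.51806392 -0.00997247  0.02      ]
col 180 [ 0.54580252 -0.04897539  0.11045986] [0.57266376 0.04416895 0.14237363] [ 0.55838016 -0.00213644  0.13306129]
[[ 0.5612  0.0468  0.135 ]
 [ 0.5744 -0.0482  0.135 ]
 [ 0.5546 -0.0505  0.135 ]
 [ 0.5414  0.0443  0.135 ]]
honey [0.48354681 0.15771509 0.10202682] [0.45256784 0.12561311 0.09218902] [0.5169153  0.18911103 0.10819426]
spice [ 0.53377633 -0.17339659  0.10596035] [ 0.51492725 -0.19433417  0.09014113] [ 0.55535216 -0.15310892  0.11205401]
cab [ 0.61040139 -0.63810684  0.30009276] [0.64200633 0.14543716 0.69093559]
```

View pics/c.png

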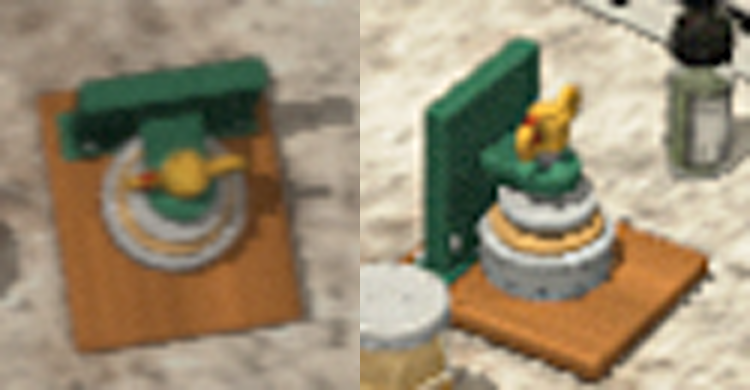

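The crops show the screw hub at about (286,179) in the top view. The wings lie along the press's left-right line with the red-marked one to the left, and the foot is clear of the follower. Moving over the press for a close look.

```bash
R="x"; python3 -m crank '0 -.014 -.013 -.004 0 0 0;0 -.028 -.0265 -.004 0 0 0;0 -.028 -.0265 -.004 0 0 0;0 -.028 -.0265 -.004 0 0 0;0 -.028 -.0265 -.004 0 0 0;0 -.028 -.0265 -.004 0 0 0;0 -.028 -.0265 -.004 0 0 0;0 -.028 -.0265 0 0 0 0' 20
python3 -m crank '0 -.028 -.0265 0 0 0 0;0 -.028 -.0265 0 0 0 0;0 -.028 -.0265 0 0 0 0;0 -.028 -.0265 0 0 0 0;0 -.028 -.0265 0 0 0 0;0 -.028 -.0265 0 0 0 0;0 -.028 -.0265 0 0 0 0;0 -.028 -.0265 0 0 0 0'
python3 -m crank '0 -.014 -.013 0 0 0 6;0 0 0 0 0 0 7;0 0 0 0 0 0 7;0 0 0 0 0 0 7;0 0 0 0 0 0 7;0 0 0 0 0 0 7;0 0 0 0 0 0 7;0 0 0 0 0 0 7'
python3 - <<'E'
from h import *
s=telemetry.observe(); print(s["qpos"],s["position"],s["tool_rot"],s["grip_width"])
f=grab_frame("wrist"); save(f,"w1.png"); print(np.array(f["hand_eye"]).round(3))
E
```

```text
clock: 0.87
position: [0.3724, 0.2945, 0.2525]
tool_rot: [3.141, 0.0, 2.701]
force: [2.0, 1.1, 0.6]
grip_width: 0.0001
finger_force: 0.0
clock: 1.53
position: [0.4843, 0.0069, 0.252]
tool_rot: [3.141, 0.0, 2.701]
force: [1.4, 0.2, 0.4]
grip_width: 0.0001
finger_force: 0.0
clock: 2.2
position: [0.4911, -0.0089, 0.2518]
tool_rot: [-3.142, 0.0, 1.735]
force: [-0.6, 0.0, 0.5]
grip_width: -0.0006
finger_force: 0.0
[-0.43585488  0.29353629  0.41648215  1.92653123 -0.1443497   0.95035077
  0.21300131] [ 0.49110289 -0.00894266  0.25177986] [-3.14156121e+00  8.74761742e-06  1.73478959e+00] -0.0005638046411747265
[[ 0.    -0.966 -0.259  0.065]
 [ 1.     0.001 -0.001  0.   ]
 [ 0.001 -0.259  0.966 -0.151]
 [ 0.     0.     0.     1.   ]]
```

View pics/w1.png

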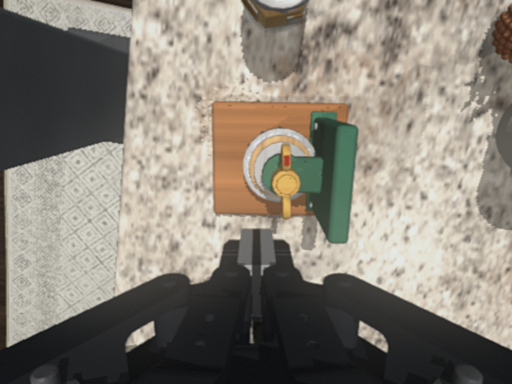

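The wrist picture shows the brass screw with hub at (286,183), red mark on the upper wing at (287,160), lower wing tip at (286,217), column at (340,180) and the closed fingertips at (257,235).

```bash
cat >> h.py <<'E'
def wing(verbose=1):
    s=telemetry.observe(); f=grab_frame("wrist"); px,X,C=cloud(f,s)
    hsv=cv2.cvtColor(f["pixels"],cv2.COLOR_RGB2HSV)[px[:,1],px[:,0]].astype(int)
    near=np.hypot(X[:,0]-.515,X[:,1]+.009)<.05
    ye=near&(((hsv[:,0]>16)&(hsv[:,0]<32)&(hsv[:,1]>130))|(((hsv[:,0]<8)|(hsv[:,0]>172))&(hsv[:,1]>150)))&(X[:,2]>.1)
    re=near&((hsv[:,0]<8)|(hsv[:,0]>172))&(hsv[:,1]>150)&(X[:,2]>.1)
    zt=np.percentile(X[ye,2],90)
    tp=ye&(X[:,2]>zt-.006)
    P=onz(f,px[tp],zt,s)[:,:2]; rc=cv2.minAreaRect(P.astype(np.float32)*1000)
    c=np.array(rc[0])/1000; d=P-c; w,v=np.linalg.eigh(d.T@d); a=v[:,1]
    rm=onz(f,px[re],zt,s)[:,:2].mean(0) if re.sum() else c+a
    if a@(rm-c)<0:a=-a
    hi=(P-c)@a; print("n",ye.sum(),"ztop",zt.round(4),"rect",c.round(4),np.round(rc[1],1),"ext",hi.min().round(4),hi.max().round(4),"dot dir deg",np.degrees(np.arctan2(a[1],a[0])).round(1),"red",rm.round(4))
    return f,s,px,X,hsv,near
E
cat > m1.py <<'E'
from h import *
f,s,px,X,hsv,near=wing()
g=(hsv[:,0]>60)&(hsv[:,0]<95)&(hsv[:,1]>100)&(X[:,2]>.128)&(X[:,2]<.15)
P=onz(f,px[g],.135,s); b=cv2.minAreaRect(P[:,:2].astype(np.float32)*1000); print("col",X[g][:,2].mean(),np.round(b,1) if 0 else b)
print(cv2.boxPoints(b).round(1).tolist())
o=near&(hsv[:,0]>5)&(hsv[:,0]<16)&(hsv[:,1]>120)
o=(hsv[:,0]>5)&(hsv[:,0]<16)&(hsv[:,1]>120)&(X[:,2]>.01)&(X[:,2]<.03)&(np.hypot(X[:,0]-.515,X[:,1]+.009)<.12)
b=cv2.minAreaRect(onz(f,px[o],.02,s)[:,:2].astype(np.float32)*1000); print("base",b)
E
python3 m1.py
python3 -m crank '0 0 0 0 0 0 7;0 0 0 0 0 0 7;0 0 0 0 0 0 7;0 0 0 0 0 0 7;0 -.02 0 0 0 0 7;0 -.02 0 0 0 0 7;0 0 0 0 0 0 0;0 0 0 0 0 0 0'
python3 m1.py
```

```text
n 894 ztop 0.1303 rect [ 0.5155 -0.0071] [58.5 21.1] ext -0.0299 0.03 dot dir deg 101.0 red [0.5123 0.0114]
col 0.13497849391413375 ((560.9647216796875, 39.59407424926758), (0.0, 0.0), 0.0)
[[561.0, 39.599998474121094], [561.0, 39.599998474121094], [561.0, 39.599998474121094], [561.0, 39.599998474121094]]
base ((516.0419921875, -7.918159484863281), (146.6380615234375, 126.75193786621094), 8.527419090270996)
clock: 2.97
position: [0.4761, -0.0465, 0.2519]
tool_rot: [-3.142, -0.0, 1.011]
force: [0.5, 1.2, -0.5]
grip_width: -0.0
finger_force: 0.0
n 992 ztop 0.1304 rect [ 0.5161 -0.0087] [59.6 21.3] ext -0.0307 0.0305 dot dir deg 100.9 red [0.5122 0.0116]
col 0.13528857484886966 ((560.23095703125, -2.0006370544433594), (16.59089469909668, 95.92076873779297), 9.298310279846191)
[[544.2999877929688, 44.0], [559.7999877929688, -50.70000076293945], [576.2000122070312, -48.0], [560.7000122070312, 46.70000076293945]]
base ((512.3856201171875, -8.939109802246094), (139.73577880859375, 127.35551452636719), 8.1112699508667)
```

```bash
python3 -m crank '0 .0135 -.0043 0 0 0 0;0 .0135 -.0043 0 0 0 0;0 .0135 -.0043 0 0 0 0;0 .013 -.0044 0 0 0 0;0 0 0 0 0 0 0;0 0 0 0.01 0 0 0;0 0 0 .02 0 0 0;0 0 0 .02 0 0 0'
python3 -m crank '0 0 0 .02 0 0 0;0 0 0 .02 0 0 0;0 0 0 .018 0 0 0;0 0 0 .01 0 0 0;0 0 0 .005 0 0 0;0 0 0 0 0 0 0;0 0 0 0 0 0 0;0 0 0 0 0 0 0'
python3 - <<'E'
from h import *
f=grab_frame("wrist"); g=grab_frame("scene")
A=cv2.resize(f["pixels"][100:300,150:400,::-1],None,fx=1.6,fy=1.6); B=cv2.resize(g["pixels"][130:210,225:305,::-1],(320,320))
cv2.imwrite("pics/d1.png",np.hstack([A,B]))
E
```

```text
clock: 3.68
position: [0.4903, 0.0081, 0.2009]
tool_rot: [3.141, -0.001, 1.01]
force: [-0.0, 0.4, -0.2]
grip_width: 0.0003
finger_force: 0.0
clock: 4.35
position: [0.4907, 0.0084, 0.1296]
tool_rot: [3.141, -0.001, 1.008]
force: [0.4, 0.9, 0.2]
grip_width: -0.0003
finger_force: 0.0
```

View pics/d1.png

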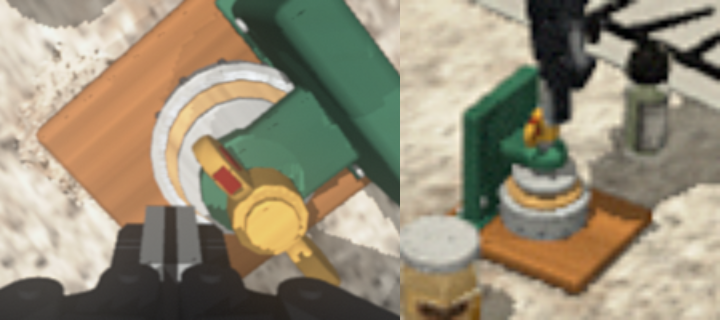

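```bash
python3 -m crank '0 .0016 .0001 0 0 0 3;0 .0032 .0002 0 0 0 6;0 .0032 .0002 0 0 0 6;0 .0032 .0002 0 0 0 6;0 .0032 .0002 0 0 0 6;0 .0032 .0002 0 0 0 6;0 .0032 .0002 0 0 0 6;0 .0032 .0002 0 0 0 6'
python3 -m crank '0 .0032 .0002 0 0 0 6;0 .0032 .0002 0 0 0 6;0 .0032 .0002 0 0 0 6;0 .0032 .0002 0 0 0 6;0 .0016 .0001 0 0 0 3;0 0 0 0 0 0 0;0 0 0 0 0 0 0;0 0 0 0 0 0 0'
python3 m1.py
```

```text
clock: 5.12
position: [0.51, 0.0222, 0.1294]
tool_rot: [-3.141, -0.001, 0.218]
force: [0.6, 0.3, -1.5]
grip_width: 0.0
finger_force: 0.0
clock: 5.78
position: [0.5238, 0.0216, 0.129]
tool_rot: [-3.141, -0.0, -0.246]
force: [-0.6, -0.1, -0.1]
grip_width: 0.0
finger_force: 0.0
n 2749 ztop 0.13 rect [ 0.5182 -0.0158] [43.2 22. ] ext -0.023 0.023 dot dir deg 95.7 red [0.419  0.9793]
col 0.1349044684142418 ((566.4658813476562, -32.87147521972656), (17.283214569091797, 34.21111297607422), 8.364986419677734)
[[555.4000244140625, -17.200000762939453], [560.4000244140625, -51.099998474121094], [577.5, -48.5], [572.5, -14.699999809265137]]
base ((516.941650390625, -8.811103820800781), (146.9831085205078, 127.17497253417969), 8.364688873291016)
```

```bash
python3 -m crank '0 -.003 0 0 0 0 0;0 -.002 -.004 0 0 0 0;0 0 0 -.015 0 0 0;0 0 0 -.03 0 0 0;0 -.01 -.01 -.03 0 0 0;0 -.02 -.01 -.03 0 0 -7;0 -.02 -.01 -.02 0 0 -7;0 0 0 0 0 0 -7'
python3 m1.py
python3 - <<'E'
from h import *
f=grab_frame("wrist"); save(f,"w2.png"); print(telemetry.observe()["qpos"])
E
```

```text
clock: 6.5
position: [0.476, 0.0687, 0.2565]
tool_rot: [-3.139, -0.002, 0.128]
force: [0.9, -0.1, -0.5]
grip_width: 0.0002
finger_force: 0.0
n 1091 ztop 0.1304 rect [ 0.5169 -0.0072] [21.8 58.5] ext -0.0301 0.0303 dot dir deg 100.7 red [0.5127 0.0116]
col 0.13531499733719185 ((560.22265625, -2.265674591064453), (16.42448616027832, 95.21581268310547), 8.393417358398438)
[[545.0999755859375, 43.599998474121094], [559.0, -50.599998474121094], [575.2999877929688, -48.20000076293945], [561.4000244140625, 46.0]]
base ((516.52685546875, -8.181671142578125), (146.73873901367188, 127.49080657958984), 8.158807754516602)
[-0.97240797  0.37694425  0.93293744  1.96065277 -0.36692423  0.980075
 -1.31168716]
```

View pics/w2.png

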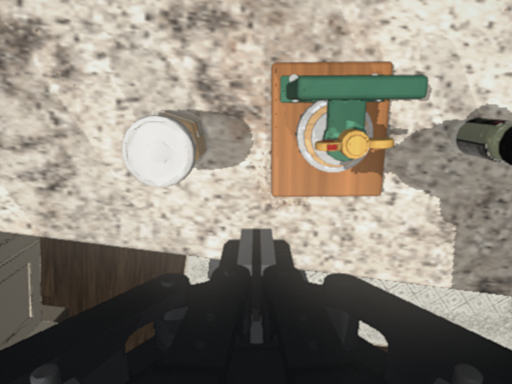

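The screw has not turned (red mark still at (332,146), hub at (355,145)): the finger missed the wing. I'll check where the fingertips really are in the tool frame.

Run:
```python
from h import *
s=telemetry.observe(); f=grab_frame("wrist"); px,X,C=cloud(f,s)
T=Ro.from_euler('xyz',s["tool_rot"]).as_matrix(); L=(X-s["position"])@T
m=(np.abs(L[:,0])<.05)&(np.abs(L[:,1])<.06)&(L[:,2]<.05)&(L[:,2]>-.08)
for z in np.arange(-.05,.04,.006):
    k=m&(L[:,2]>=z)&(L[:,2]<z+.006)
    if k.any(): print(z.round(3),k.sum(),L[k].min(0).round(4),L[k].max(0).round(4))
print(s["position"],f["vertical_fov"])
g=grab_frame("scene"); Y=bydepth(g,np.array([(u,v) for v in range(0,384) for u in range(0,512)]))
k=np.hypot(Y[:,0]-s["position"][0],Y[:,1]-s["position"][1])<.03
k&=(Y[:,2]>.18)&(Y[:,2]<.29); print(k.sum(),Y[k].min(0),Y[k].max(0))
```

```text
-0.05 851 [-0.0112 -0.0177 -0.05  ] [ 0.013   0.0183 -0.044 ]
-0.044 309 [ 0.0061 -0.013  -0.0439] [ 0.0119  0.0141 -0.038 ]
-0.038 478 [ 0.0064 -0.013  -0.038 ] [ 0.0119  0.0142 -0.032 ]
-0.032 440 [ 0.0064 -0.013  -0.032 ] [ 0.0118  0.0142 -0.026 ]
-0.026 408 [ 0.0062 -0.013  -0.026 ] [ 0.0116  0.0141 -0.02  ]
-0.02 316 [ 0.0065 -0.0129 -0.02  ] [ 0.0117  0.0141 -0.014 ]
-0.014 30 [ 0.0064 -0.0104 -0.014 ] [ 0.0113  0.0094 -0.0127]
[0.4770388  0.06715309 0.2545958 ] 58.54587181080502
56 [0.46530355 0.06031359 0.26507555] [0.48580028 0.08309252 0.28998609]
```

Both cameras agree: the closed fingertips stand about 12 mm behind the reported TCP, not 19 mm ahead, so I passed just over the wing. Repeating the stroke about 30 mm lower.

```bash
python3 -m crank '0 .001 .015 0 0 0 0;0 .001 .02 0 0 0 0;0 .001 .02 0 0 0 0;0 .0022 .0053 0 0 0 -7;0 0 0 0 0 0 -7;0 0 0 0 0 0 -7;0 0 0 0 0 0 -7;0 0 0 0 0 0 -7'
python3 -m crank '0 0 0 .01 0 0 -7;0 0 0 .02 0 0 -7;0 0 0 .02 0 0 -1.5;0 0 0 .02 0 0 0;0 0 0 .02 0 0 0;0 0 0 .01 0 0 0;0 0 0 0 0 0 0;0 0 0 0 0 0 0'
```

```text
clock: 7.37
position: [0.4895, 0.0054, 0.2529]
tool_rot: [-3.141, 0.002, 0.728]
force: [0.2, 0.3, -0.7]
grip_width: -0.0003
finger_force: 0.0
clock: 8.03
position: [0.4894, 0.0057, 0.1536]
tool_rot: [-3.141, 0.001, 0.996]
force: [-0.1, -0.2, -0.1]
grip_width: -0.0
finger_force: 0.0
```

```bash
python3 -m crank '0 .002 -.001 .008 0 0 0;0 0 0 .012 0 0 0;0 0 0 .012 0 0 0;0 0 0 .01 0 0 0;0 0 0 .007 0 0 0;0 0 0 .003 0 0 0;0 0 0 0 0 0 0;0 0 0 0 0 0 0'
python3 - <<'E'
from h import *
f=grab_frame("wrist"); g=grab_frame("scene")
A=cv2.resize(f["pixels"][100:300,150:400,::-1],None,fx=1.6,fy=1.6); B=cv2.resize(g["pixels"][130:210,225:305,::-1],(320,320))
cv2.imwrite("pics/d2.png",np.hstack([A,B]))
E
```

```text
clock: 8.7
position: [0.49, 0.0086, 0.1021]
tool_rot: [3.141, -0.0, 0.999]
force: [0.4, 0.7, -0.1]
grip_width: -0.0001
finger_force: 0.0
```

View pics/d2.png

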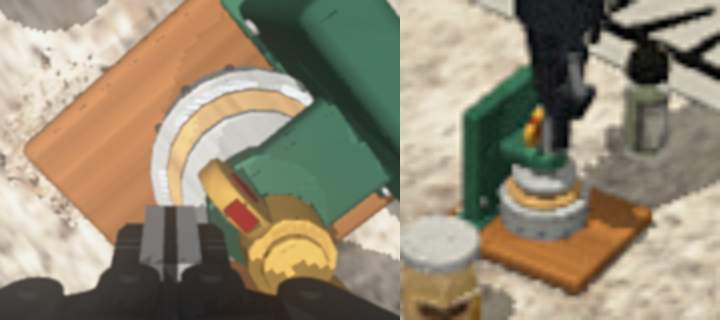

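The fingertip now stands beside the wing at its own height. In the wrist crop the wing at (230,190) is just ahead of the tips at (170,210). Stroke.

```bash
python3 -m crank '0 .0016 .0001 .001 0 0 3;0 .0032 .0002 0.001 0 0 6;0 .0032 .0002 0 0 0 6;0 .0032 .0002 0 0 0 6;0 .0032 .0002 0 0 0 6;0 .0032 .0002 0 0 0 6;0 .0032 .0002 0 0 0 6;0 .0032 .0002 0 0 0 6'
python3 -m crank '0 .0032 .0002 0 0 0 6;0 .0032 .0002 0 0 0 6;0 .0032 .0002 0 0 0 6;0 .0032 .0002 0 0 0 6;0 .0016 .0001 0 0 0 3;0 0 0 0 0 0 0;0 0 0 0 0 0 0;0 0 0 0 0 0 0'
python3 m1.py
```

```text
clock: 9.47
position: [0.5092, 0.0222, 0.1002]
tool_rot: [-3.141, -0.0, 0.209]
force: [-1.9, 0.9, -1.1]
grip_width: -0.0
finger_force: 0.8
clock: 10.13
position: [0.5235, 0.0215, 0.1]
tool_rot: [-3.141, -0.0, -0.255]
force: [-0.3, 1.3, -0.6]
grip_width: -0.0
finger_force: 0.5
n 3716 ztop 0.1286 rect [ 0.5203 -0.008 ] [57.6 21.9] ext -0.0304 0.0296 dot dir deg 48.5 red [0.5317 0.0055]
col 0.13506863466536695 ((565.7530517578125, -26.40723991394043), (17.423995971679688, 47.24359130859375), 8.147099494934082)
[[553.7999877929688, -4.300000190734863], [560.5, -51.0], [577.7000122070312, -48.599998474121094], [571.0, -1.7999999523162842]]
base ((517.0184326171875, -8.885055541992188), (147.07106018066406, 126.99129486083984), 8.317502975463867)
```

```bash
python3 -m crank '0 -.004 0 0 0 0 0;0 0 -.003 -.01 0 0 0;0 0 0 -.025 0 0 0;0 0 0 -.03 0 0 0;0 0 0 -.01 0 0 -7;0 0 0 0 0 0 -7;0 0 0 0 0 0 -7;0 0 0 0 0 0 -7'
python3 -m crank '0 0 0 0 0 0 -7;0 0 0 0 0 0 -7;0 0 0 0 0 0 -7;0 0 0 0 0 0 -7;0 0 0 0 0 0 -7;0 0 0 0 0 0 -7;0 0 0 0 0 0 -7;0 0 0 0 0 0 -7'
python3 -m crank '0 0 0 0 0 0 -7;0 0 0 0 0 0 -7;0 0 0 0 0 0 -7;0 0 0 0 0 0 -7;0 0 0 0 0 0 -7;0 0 0 0 0 0 -7;0 0 0 0 0 0 -7;0 0 0 0 0 0 -7'
python3 -m crank '0 0 0 0 0 0 -7;0 0 0 0 0 0 -7;0 0 0 0 0 0 -7;0 0 0 0 0 0 -7;0 0 0 0 0 0 -7;0 0 0 0 0 0 -7;0 0 0 0 0 0 -7;0 0 0 0 0 0 0'
python3 -c "
from h import *
wing();print(telemetry.observe()['qpos'])"
```

```text
clock: 10.85
position: [0.5205, 0.0254, 0.1758]
tool_rot: [3.141, -0.001, 0.238]
force: [-0.7, 0.3, -0.2]
grip_width: 0.0003
finger_force: 0.0
clock: 11.52
position: [0.5204, 0.025, 0.1757]
tool_rot: [3.141, 0.0, 1.215]
force: [0.2, -0.3, -0.4]
grip_width: -0.0
finger_force: 0.0
clock: 12.18
position: [0.5205, 0.0249, 0.1756]
tool_rot: [3.141, 0.001, 2.192]
force: [0.4, -0.8, -0.2]
grip_width: -0.0003
finger_force: 0.0
clock: 12.85
position: [0.5205, 0.0248, 0.1755]
tool_rot: [-3.141, 0.001, 3.047]
force: [-0.6, -0.1, 0.8]
grip_width: 0.0003
finger_force: 0.0
n 1745 ztop 0.1287 rect [ 0.5137 -0.0084] [57.8 22. ] ext -0.0295 0.0304 dot dir deg 45.0 red [0.5312 0.0065]
[-0.22824794  0.4213324   0.08740243  1.92592339 -0.04915661  0.79565541
  1.35411984]
```

```bash
python3 -m crank '0 0 -.01 0 0 0 -2;0 0 -.02 0 0 0 0;0 0 -.02 0 0 0 0;0 0 -.0146 0 0 0 0;0 0 0 0 0 0 0;0 0 0 .01 0 0 0;0 0 0 .015 0 0 0;0 0 0 .015 0 0 0'
python3 -m crank '0 0 0 0.01 0 0 0;0 0 0 0.005 0 0 0;0 0 0 .005 0 0 0;0 0 0 .005 0 0 0;0 0 0 .005 0 0 0;0 0 0 .005 0 0 0;0 0 0 .0025 0 0 0;0 0 0 0 0 0 0'
```

```text
clock: 13.57
position: [0.516, -0.0383, 0.1341]
tool_rot: [3.142, 0.001, 3.074]
force: [0.4, 0.1, -0.6]
grip_width: 0.0
finger_force: 0.0
clock: 14.23
position: [0.5156, -0.0392, 0.0969]
tool_rot: [-3.142, -0.001, 3.076]
force: [-0.8, -0.3, -0.2]
grip_width: 0.0001
finger_force: 0.0
```

```bash
python3 -m crank '0 .0016 .0001 0 0 0 3;0 .0032 .0002 0 0 0 6;0 .0032 .0002 0 0 0 6;0 .0032 .0002 0 0 0 6;0 .0032 .0002 0 0 0 6;0 .0032 .0002 0 0 0 6;0 .0032 .0002 0 0 0 6;0 .0032 .0002 0 0 0 6'
python3 -m crank '0 .0032 .0002 0 0 0 6;0 .0032 .0002 0 0 0 6;0 .0032 .0002 0 0 0 6;0 .0032 .0002 0 0 0 6;0 .0032 .0002 0 0 0 6;0 .0032 .0002 0 0 0 6;0 .0032 .0002 0 0 0 6;0 .0032 .0002 0 0 0 6'
python3 -m crank '0 .0032 .0002 0 0 0 6;0 .0032 .0002 0 0 0 6;0 .0032 .0002 0 0 0 6;0 .0032 .0002 0 0 0 6;0 .0032 .0002 0 0 0 6;0 .0032 .0002 0 0 0 6;0 0 0 0 0 0 0;0 0 0 0 0 0 0'
python3 -c "
from h import *
wing()"
```

```text
clock: 14.9
position: [0.4949, -0.0288, 0.0976]
tool_rot: [3.141, 0.0, 2.285]
force: [-0.4, -2.2, -1.8]
grip_width: -0.0
finger_force: 1.1
clock: 15.57
position: [0.4875, -0.0047, 0.0975]
tool_rot: [-3.141, -0.0, 1.447]
force: [-1.3, -2.4, -2.2]
grip_width: -0.0
finger_force: 1.2
clock: 16.23
position: [0.4958, 0.0126, 0.0973]
tool_rot: [3.141, 0.0, 0.828]
force: [-0.3, -0.1, 0.9]
grip_width: -0.0004
finger_force: 0.2
n 3130 ztop 0.1251 rect [0.519  0.0044] [38.1 21.9] ext -0.0206 0.0201 dot dir deg -78.3 red [ 0.5243 -0.0192]
```

```bash
python3 -m crank '0 .0028 0 0 0 0 5;0 .0028 0 0 0 0 5;0 .0028 0 0 0 0 5;0 .0028 0 0 0 0 5;0 .0028 .0001 0 0 0 5;0 .0028 .0001 0 0 0 5;0 .0028 .0001 0 0 0 5;0 0 0 0 0 0 0'
python3 -m crank '0 .0028 .0001 0 0 0 5;0 .0028 .0001 0 0 0 5;0 .0028 .0001 0 0 0 5;0 .0028 .0001 0 0 0 5;0 .0028 .0001 0 0 0 5;0 0 0 0 0 0 0;0 0 0 0 0 0 0;0 0 0 0 0 0 0'
python3 -c "
from h import *
wing()"
```

```text
clock: 16.95
position: [0.5124, 0.0224, 0.0972]
tool_rot: [-3.142, 0.0, 0.212]
force: [-2.0, 0.4, 0.5]
grip_width: -0.0001
finger_force: 0.6
clock: 17.62
position: [0.526, 0.0224, 0.0973]
tool_rot: [-3.141, 0.0, -0.218]
force: [-0.8, 0.5, 0.3]
grip_width: -0.0
finger_force: 0.4
n 3283 ztop 0.1234 rect [ 0.5266 -0.0052] [43.6 21.8] ext -0.0229 0.0231 dot dir deg 49.7 red [1.1732 0.7577]
```

```bash
python3 -m crank '0 -.004 0 0 0 0 0;0 0 -.003 -.01 0 0 0;0 0 0 -.025 0 0 0;0 0 0 -.03 0 0 0;0 0 0 -.01 0 0 -7;0 0 0 0 0 0 -7;0 0 0 0 0 0 -7;0 0 0 0 0 0 -7'
python3 -m crank '0 0 0 0 0 0 -7;0 0 0 0 0 0 -7;0 0 0 0 0 0 -7;0 0 0 0 0 0 -7;0 0 0 0 0 0 -7;0 0 0 0 0 0 -7;0 0 0 0 0 0 -7;0 0 0 0 0 0 -7'
python3 -m crank '0 0 0 0 0 0 -7;0 0 0 0 0 0 -7;0 0 0 0 0 0 -7;0 0 0 0 0 0 -7;0 0 0 0 0 0 -7;0 0 0 0 0 0 -7;0 0 0 0 0 0 -7;0 0 0 0 0 0 -7'
python3 -m crank '0 0 0 0 0 0 -7;0 0 0 0 0 0 -7;0 0 0 0 0 0 -7;0 0 0 0 0 0 -7;0 0 0 0 0 0 -7;0 0 0 0 0 0 -7;0 0 0 0 0 0 -7;0 0 0 0 0 0 0'
python3 m1.py
```

```text
clock: 18.33
position: [0.5231, 0.0266, 0.1733]
tool_rot: [3.142, -0.001, 0.273]
force: [0.3, -0.1, -0.2]
grip_width: 0.0
finger_force: 0.0
clock: 19.0
position: [0.5231, 0.0262, 0.1732]
tool_rot: [3.141, -0.0, 1.25]
force: [-0.3, -0.6, 0.1]
grip_width: -0.0002
finger_force: 0.0
clock: 19.67
position: [0.5231, 0.0261, 0.1731]
tool_rot: [3.141, 0.001, 2.228]
force: [-0.3, 0.3, 0.8]
grip_width: 0.0004
finger_force: 0.0
clock: 20.33
position: [0.5231, 0.0259, 0.1731]
tool_rot: [-3.141, 0.001, 3.083]
force: [0.3, 0.4, 0.3]
grip_width: -0.0002
finger_force: 0.0
n 1721 ztop 0.1237 rect [ 0.5139 -0.0074] [59.5 21.6] ext -0.0305 0.0301 dot dir deg -139.1 red [ 0.5002 -0.0229]
col 0.13555906567516923 ((560.0689086914062, -5.73824405670166), (0.9094780087471008, 7.517091274261475), 64.98324584960938)
[[556.5, -4.599999904632568], [563.2999877929688, -7.699999809265137], [563.7000122070312, -6.900000095367432], [556.9000244140625, -3.700000047683716]]
base ((515.1962280273438, -8.492446899414062), (146.61802673339844, 126.88044738769531), 8.25009536743164)
```

```bash
python3 -m crank '0 .001 -.01 0 0 0 0;0 .002 -.02 0 0 0 0;0 .002 -.02 0 0 0 0;0 0 -.016 0 0 0 0;0 0 0 0 0 0 0;0 0 0 .01 0 0 0;0 0 0 .015 0 0 0;0 0 0 .015 0 0 0'
python3 -m crank '0 0 0 0.01 0 0 0;0 0 0 0.005 0 0 0;0 0 0 .005 0 0 0;0 0 0 .005 0 0 0;0 0 0 .005 0 0 0;0 0 0 .005 0 0 0;0 0 0 .005 0 0 0;0 0 0 0 0 0 0'
python3 -m crank '0 .0016 .0001 0 0 0 3;0 .0032 .0002 0 0 0 6;0 .0032 .0002 0 0 0 6;0 .0032 .0002 0 0 0 6;0 .0021 .0001 0 0 0 4;0 .0016 .0001 0 0 0 3;0 0 0 0 0 0 0;0 0 0 0 0 0 0'
```

```text
clock: 21.05
position: [0.5137, -0.0386, 0.1315]
tool_rot: [3.141, 0.001, 3.075]
force: [-0.5, 1.3, -0.5]
grip_width: -0.0002
finger_force: 0.0
clock: 21.72
position: [0.5133, -0.0392, 0.0915]
tool_rot: [-3.142, -0.001, 3.076]
force: [-0.4, -0.0, -0.9]
grip_width: -0.0
finger_force: 0.0
clock: 22.38
position: [0.4997, -0.0345, 0.0924]
tool_rot: [-3.142, 0.0, 2.589]
force: [-0.7, -0.9, -1.4]
grip_width: -0.0002
finger_force: 0.6
```

```bash
python3 -m crank '0 .0016 .0001 0 0 0 3;0 .0016 .0001 0 0 0 3;0 .0016 .0001 0 0 0 3;0 .0016 .0001 0 0 0 3;0 .0016 .0001 0 0 0 3;0 .0016 .0001 0 0 0 3;0 0 0 0 0 0 0;0 0 0 0 0 0 0'
python3 -m crank '0 .0016 .0001 0 0 0 3;0 .0016 .0001 0 0 0 3;0 .0016 .0001 0 0 0 3;0 .0016 .0001 0 0 0 3;0 0 0 0 0 0 0;0 0 0 0 0 0 0;0 0 0 0 0 0 0;0 0 0 0 0 0 0'
python3 -c "
from h import *
wing()"
```

```text
clock: 23.05
position: [0.4926, -0.0281, 0.0923]
tool_rot: [-3.141, 0.0, 2.276]
force: [-1.0, -0.8, -1.3]
grip_width: 0.0
finger_force: 0.7
clock: 23.72
position: [0.4892, -0.0226, 0.0923]
tool_rot: [3.142, -0.0, 2.066]
force: [0.1, -1.0, -1.4]
grip_width: -0.0001
finger_force: 0.5
n 3328 ztop 0.1222 rect [ 0.5126 -0.0059] [56.2 20.3] ext -0.0288 0.0289 dot dir deg -179.4 red [ 0.4956 -0.0071]
```

```bash
python3 -m crank '0 .0016 .0001 0 0 0 3;0 .0016 .0001 0 0 0 3;0 0 0 0 0 0 0;0 .0016 .0001 0 0 0 3;0 0 0 0 0 0 0;0 0 0 0 0 0 0;0 0 0 0 0 0 0;0 0 0 0 0 0 0'
python3 -m crank '0 .0016 .0001 0 0 0 3;0 0 0 0 0 0 0;0 .0016 .0001 0 0 0 3;0 0 0 0 0 0 0;0 0 0 0 0 0 0;0 0 0 0 0 0 0;0 0 0 0 0 0 0;0 0 0 0 0 0 0'
```

```text
clock: 24.43
position: [0.4875, -0.0182, 0.0923]
tool_rot: [3.142, -0.0, 1.908]
force: [-0.9, -1.2, -1.0]
grip_width: 0.0004
finger_force: 0.6
clock: 25.1
position: [0.4867, -0.015, 0.0923]
tool_rot: [3.142, -0.0, 1.803]
force: [-0.6, -1.2, -0.9]
grip_width: -0.0001
finger_force: 0.6
```

```bash
python3 -m crank '0 .0016 .0001 0 0 0 3;0 0 0 0 0 0 0;0 .0016 .0001 0 0 0 3;0 0 0 0 0 0 0;0 0 0 0 0 0 0;0 0 0 0 0 0 0;0 0 0 0 0 0 0;0 0 0 0 0 0 0'
python3 -m crank '0 .0016 .0001 0 0 0 3;0 0 0 0 0 0 0;0 .0016 .0001 0 0 0 3;0 0 0 0 0 0 0;0 0 0 0 0 0 0;0 0 0 0 0 0 0;0 0 0 0 0 0 0;0 0 0 0 0 0 0'
python3 -c "
from h import *
wing()"
```

```text
clock: 25.77
position: [0.4861, -0.012, 0.0923]
tool_rot: [-3.142, 0.0, 1.698]
force: [-2.3, -4.4, -1.8]
grip_width: 0.0001
finger_force: 2.4
clock: 26.43
position: [0.4855, -0.01, 0.0923]
tool_rot: [-3.141, 0.001, 1.592]
force: [-4.9, -12.3, 0.3]
grip_width: 0.0002
finger_force: 6.7
n 4213 ztop 0.1218 rect [ 0.515  -0.0051] [21.4 58.7] ext -0.0305 0.0305 dot dir deg 157.9 red [ 4.974e-01 -1.000e-04]
```

Force jumped to 13 N while the wing stopped: the hard stop. Backing off, lifting clear and checking.

```bash
python3 -m crank '0 -.003 0 0 0 0 0;0 -.004 0 0 0 0 0;0 0 -.006 0 0 0 0;0 0 -.005 -.015 0 0 0;0 0 0 -.03 0 0 0;0 0 0 -.035 0 0 0;0 0 -.01 -.035 0 0 0;0 0 -.02 -.035 0 0 0'
python3 -m crank '0 0 -.01 -.02 0 0 0;0 0 0 0 0 0 0;0 0 0 0 0 0 0;0 0 0 0 0 0 0;0 0 0 0 0 0 0;0 0 0 0 0 0 0;0 0 0 0 0 0 0;0 0 0 0 0 0 0'
python3 m1.py
python3 - <<'E'
from h import *
f=grab_frame("wrist"); g=grab_frame("scene"); t=grab_frame("top")
B=cv2.resize(g["pixels"][120:220,215:315,::-1],(400,400),interpolation=2)
A=cv2.resize(f["pixels"][:,:,::-1],(400,300)); A=cv2.copyMakeBorder(A,0,100,0,0,0)
cv2.imwrite("pics/e.png",np.hstack([A,B]))
E
```

```text
clock: 27.15
position: [0.4457, -0.0165, 0.2436]
tool_rot: [3.141, 0.001, 1.593]
force: [-0.3, 0.9, 1.7]
grip_width: 0.0
finger_force: 0.0
clock: 27.82
position: [0.4352, -0.0169, 0.2619]
tool_rot: [-3.141, 0.001, 1.592]
force: [-0.2, -0.3, -0.1]
grip_width: -0.0001
finger_force: 0.0
n 878 ztop 0.1218 rect [ 0.5145 -0.0077] [21.5 59.4] ext -0.0307 0.0309 dot dir deg 155.3 red [ 4.971e-01 -3.000e-04]
col 0.13481856515641608 ((554.29541015625, 22.471908569335938), (16.66429901123047, 49.652442932128906), 8.150166511535645)
[[542.5, 45.900001525878906], [549.5999755859375, -3.299999952316284], [566.0999755859375, -0.8999999761581421], [559.0, 48.20000076293945]]
base ((515.4135131835938, -8.011611938476562), (146.32273864746094, 127.04586029052734), 8.346312522888184)
```

View pics/e.png

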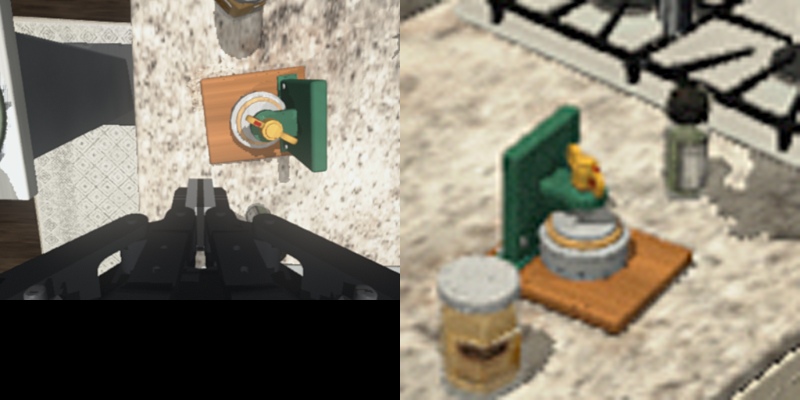

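The foot at (590,215) rests on the follower. The screw stands at z = 0.122, the press has not moved, and the gripper is clear.

```bash
python3 -c "
from workcell import bot; print(bot.job_done())"
```

```text
the job is handed in; nothing more can be done
None
```

The thumbscrew is wound down to its hard stop with the foot on the follower, the press has not visibly moved, the arm finished clear, and the job was handed in at about 28 s with no verdict returned.

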